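# Draw the safety bolt of the brush chest

## Task

Unbolt the lid of the wooden brush chest: press the red spring catch fully down with one fingertip and, keeping it down, push the black bolt knob with the other fingertip towards the catch until the bolt is fully back. Only then let the catch spring up, so that it locks the bolt open, and take the hand clear. Nothing needs picking up: leave the jar, the block and the brushes where they are.

Things in the scene. Friction and masses are not known exactly. Their poses are not given: they have to be found in the camera images.
- chest: Fixed pale wooden chest, 240 mm (its x) by 420 mm (its y), 100 mm high; origin at the centre of its underside. Its flat top is a lift-out lid between two darker end rails flush with it. The bolt sits on the lid, towards the chest's -y end; its steel keeper stands on that end rail.
- bolt_unit: Steel safety bolt, fixed on the lid. Origin on the lid surface under the bolted knob; z up; +x: the way the bolt is drawn back (chest's +y). In mm in this frame, all centred on y 0: base plate x -61 to 88, 44 wide; bridges over the bar x -58 to -50 and -34 to -26, top z 29; keeper x -88 to -72, top z 29; bar 14.5 wide, top z 26, bolted x -86 to 9; catch housing x 44 to 81, 31 wide, top z 26.
- knob (a point): Centre of the top of the bolt's black knob: an upright round post, 14 mm in diameter, that stands on the bar from z 26 to 58 mm in the bolt_unit frame; at x 0 when bolted, x 28 mm when fully back. It moves with the bolt. Between the knob and the thumb plate nothing rises above z 26.
- thumb_plate (a point): Centre of the top of the red catch's flat thumb plate: 46 mm along the bolt by 26 mm across, x 40 to 86, y -13 to 13 in the bolt_unit frame; top at z 43 mm when up, z 34 when fully down, so that a fingertip holding it down is still above bar (z 26) and bridges (z 29). A fingertip on it may stay put or slide along it.
- bolt (a joint): Travel of the bolt in m along the bolt_unit's +x: 0 = bolted (it starts within 1 mm of that), 0.028 = end stop, fully back. About 2 N of friction, no spring. While the catch is up its tooth stands behind the bar's end and blocks it.
- catch (a joint): How far the catch is pressed straight down, in m: 0 = up, 0.009 = end stop; spring 2 N at first, 6.5 N at the end. It frees the bolt from 0.004 on. Let up early, it rubs under the bar at 0.004 or drops into a half-way safety notch (bolt near 0.014) and stops the bolt. With the bolt at 0.0255 or more it springs right up to 0 into the last notch and locks the bolt open.
- glue_jar: Bystander: closed amber glass jar with a black lid, 54 mm in diameter, 55 mm high, standing loose on the lid; origin at the centre of its foot.
- block: Bystander: pale wooden block with green felt on top, 60 by 44 by 40 mm, loose on the lid; origin at the centre of its underside.
- brush: Bystander: brush lying loose across the lid beyond the catch, 11 mm thick and 189 mm long along its x, black handle, tan hair to +x; origin on the lid under its middle.
- brush_pot: Bystander: blue ceramic pot, 88 mm in diameter and 92 mm high, with nine brushes standing in it up to about 240 mm above the table; loose on the table to the left of the chest; origin at the centre of its foot.

How it is judged:
On the way, in this order (a step that is already met when the one before it is completed fails the run):
1. the catch is pressed down while the bolt is still shot (value of joint catch above 0.005 m and value of joint bolt below 0.005 m), for 0.05 s.
2. the bolt is drawn fully back with the catch still held down (value of joint bolt above 0.0255 m and value of joint catch above 0.005 m), for 0.1 s.
At the end, for the whole second after the job is handed in: The bolt stands at least 25 mm back (of 28), the catch has sprung up again (less than 2 mm pressed) and locks it there, and jar, block, brush and brush pot are within 20 mm of where they stood (value of joint bolt above 0.025 m and value of joint catch below 0.002 m and distance of each of glue_jar, block, brush, brush_pot from where it was at the start of the episode below 0.02 m); the robot touches nothing.
It fails at once if the catch is let up while the bolt is under way (value of joint bolt between 0.006 and 0.023 m and value of joint catch below 0.0048 m).
It fails at once if the glue jar is picked up or pushed away (distance of glue_jar from where it was at the start of the episode above 0.02 m).
It fails at once if the block is picked up or pushed away (distance of block from where it was at the start of the episode above 0.02 m).
It fails at once if the brush is picked up or pushed away (distance of brush from where it was at the start of the episode above 0.02 m).
It fails at once if the brush pot is picked up or pushed away (distance of brush_pot from where it was at the start of the episode above 0.02 m).
It also fails if it takes over 38 s, if anything falls off the work surface, if the arm or the gripper's body presses on something with over 40 N, if the wrist force passes 120 N, or if a joint passes its speed limit or range.

## Robot

A 6-joint arm with a two-finger parallel gripper is mounted at the origin on the work surface. World frame = base frame: x ahead of the robot, y to its left, z up, the work surface at z = 0. Lengths are in m, angles in rad, forces in N, time in s.
With the tool pointing down it reaches from about 0.25 to 0.725 m from the base axis. Payload 4 kg.
Tool frame: the origin (TCP) lies midway between the tips of the shut fingers; the grasp point (between the pads) lies 19 mm behind it (bot.grip_point_offset is the distance from the TCP to the grasp point, in m); z points along the fingers, y is the line along which they close (so a half turn about z gives the same grasp; the last joint's range is limited). The gripper opens to 85 mm and grips with 20 to 120 N. Pads are 22 mm wide; open, the fingers measure 114 mm over their backs; the gripper's body (76 mm by 85 mm) begins 54 mm behind the grasp point. The pads swing forward as they close: fully open they stand 13 mm farther back than shut.
Start: joints at [1.237, 0.241, 0.005, 1.335, 0, 1.571], TCP at [0.164, 0.472, 0.231] pointing down, gripper open.
Joint ranges: [-2.72, 2.72], [-1.05, 1.87], [-1.09, 1.28], [-1.99, 2.15], [-1.42, 1.44], [-3.14, 3.14]. Speed limits (rad/s): [2.79, 2.79, 3.14, 3.14, 3.14, 3.14].

## Interface

Orientations are given as a unit quaternion [x, y, z, w].
In Python, from workcell import bot gives the robot as it stands.
- The arm moves only by the tool step_arm, never from a script. Its argument "targets" is text: rows parted by semicolons, each of 7 numbers parted by spaces: the opening, from -1 (shut) to 1 (fully open), so that 0 is half open, then the shift along the world's x, y, z normalised to -1 to 1, where 1 is 0.5 m, then the turn, a rotation vector about the world's x, y, z normalised to -1 to 1, where 1 is pi/4 rad. In form: gripper x y z wx wy wz; .... A call has 1 to 10 rows; each row is the pose to reach, as a shift and turn from the pose commanded when the call began; what a row does not reach only later rows make up. A row lasts 1/12 s, in which the tool goes at most 41.7 mm and 7.16 degrees, less where a joint would pass 70% of its speed; a pose out of reach is approached as far as the arm can. A call with a number of a shift or a turn outside -1 to 1 is refused whole. A call with a gripper value outside its range is refused whole. The fingers move at their own pace and stop on an object; the grip force is fixed at half the most. Time passes only in rows, so rows that repeat a pose let the fingers close. It gives the time, the measured TCP pose, the force, the opening and the grip force at its end, in the units of the state.
- bot.get_obs(): the state, without advancing time (a new reading comes with each control period).
- bot.camera(name): name is "scene" or "side" or "wrist"; returns the picture (384x512x3 uint8, red, green, blue); there is no depth.
- bot.camera_info(name): a dict with "vertical_fov" (degrees; the focal length in pixels is half the picture's height over the tangent of half this angle, whatever the lens; pixels are square), "cx", "cy" (the principal point, pixels), "D" ([k1, k2, p1, p2, k3] as OpenCV has them; the pictures are not rectified), "pose" (4x4, takes a point from camera to world coordinates). Camera axes: x right, y up, looking along -z (the intrinsics and any distortion apply to the point x, -y, -z); pixel columns grow to the right and rows downward; lengths in m; the calibration is good to about 2 mm. A picture is of the moment at which its call begins: read the wrist's pose just before it. camera_info takes no time and is no camera call; for the wrist camera it gives the pose at the moment of the call.
- bot.job_done(): hands the job in; it is judged then, once.
The state is a dict: "clock": time; "joint_pos": joint angles; "joint_vel": joint speeds; "tau": joint torques, N m; "eef_pos": TCP position; "tool_rot": TCP orientation; "ft_force": force on the tool from outside, world axes, zero at the start; "ft_torque": the same for the moment, N m; "grip_width": finger opening in m; "grasp_force": force on a finger pad.
Only numpy, scipy, OpenCV 4.12 (cv2) and the standard library are available. Lean on these libraries where they do the work, as an engineer would, in place of code of your own. Each camera call takes 0.05 s, during which the arm holds its last target. There are 200 camera calls.

## Working session

There is one attempt and no reset: what is moved stays moved. The work goes in short steps, Python scripts to look and compute and a tool call to move; the robot and the scene stay as the last step left them, time stands still between calls to the robot, and variables do not carry over. Pictures are saved under pics/ and viewed, at most 10 in all, crops included, and the job is handed in when it is done.

Besides the shell and the picture viewer there is one more tool, called after "Request:" as name(argument=value, ...) on one line, values as JSON. step_arm: Moves the arm, as the interface text tells. Scaled input: -1 to 1 covers 0.5 m each way for a shift and pi/4 rad each way for a turn. Its arguments: {"type":"object","properties":{"targets":{"type":"string"}},"required":["targets"]}

```bash
mkdir -p pics; cat > h.py <<'E'
import numpy as np, cv2
from workcell import bot
def K(n):
    i=bot.camera_info(n); f=192/np.tan(np.radians(i["vertical_fov"])/2)
    return np.array([[f,0,i["cx"]],[0,f,i["cy"]],[0,0,1.]]),np.array(i["D"],float),np.array(i["pose"])
def ray(n,uv,k=None):
    k=k or K(n); p=cv2.undistortPoints(np.array(uv,float).reshape(-1,1,2),k[0],k[1]).reshape(-1,2)
    d=np.c_[p[:,0],-p[:,1],-np.ones(len(p))]@k[2][:3,:3].T
    return k[2][:3,3],d
def plane(n,uv,z,k=None):
    o,d=ray(n,uv,k); return o+d*((z-o[2])/d[:,2])[:,None]
def proj(n,P,k=None):
    k=k or K(n); c=(np.array(P,float).reshape(-1,3)-k[2][:3,3])@k[2][:3,:3]
    return cv2.projectPoints(c*[1,-1,-1],np.zeros(3),np.zeros(3),k[0],k[1])[0].reshape(-1,2)
def snap(n,f):
    im=bot.camera(n); cv2.imwrite("pics/"+f,im[:,:,::-1]); return im
E
python3 - <<'E'
from h import *
o=bot.get_obs(); print(o["eef_pos"],o["tool_rot"],o["grip_width"],o["clock"])
for n in("scene","side","wrist"):
    k=K(n); print(n,k[2].round(3).tolist(),k[0][0,0]); snap(n,n+"0.png")
a=cv2.imread("pics/scene0.png");b=cv2.imread("pics/side0.png")
E
```

```text
[0.16361595 0.47181768 0.23041076] [ 1.66104849e-01  9.86107564e-01 -1.01372722e-03 -1.54223119e-04] 0.08564970652599736 0.0
scene [[0.711, -0.439, 0.55, 1.17], [0.703, 0.459, -0.543, -0.38], [-0.014, 0.773, 0.635, 0.849], [0.0, 0.0, 0.0, 1.0]] 485.80423602455807
side [[0.996, 0.05, -0.079, 0.454], [-0.092, 0.671, -0.736, -0.458], [0.016, 0.74, 0.673, 0.751], [0.0, 0.0, 0.0, 1.0]] 427.04496837869567
wrist [[0.327, -0.91, -0.254, 0.098], [0.945, 0.315, 0.089, 0.494], [-0.001, -0.269, 0.963, 0.372], [0.0, 0.0, 0.0, 1.0]] 279.86474515335954
```

View pics/scene0.png

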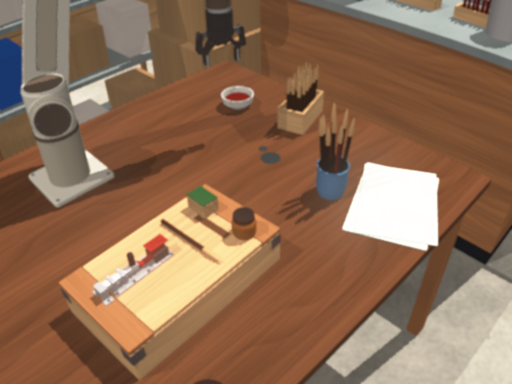

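View pics/side0.png

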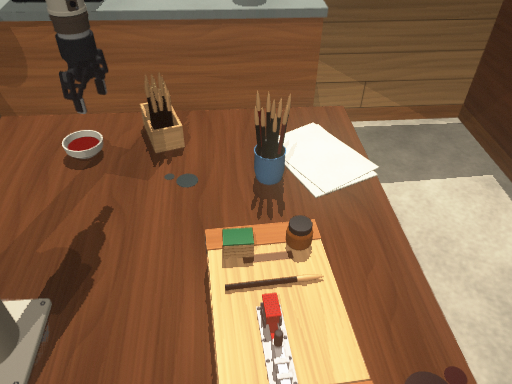

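The scene view shows the red catch near (156,246) and the knob near (131,258). In the side view they are near (271,308) and (278,337). The brush lies beyond the catch, with the block and jar further on. Next I'll measure the red top and the knob.

```bash
cat > m.py <<'E'
from h import *
def comps(mask,mn=8):
    n,l,s,c=cv2.connectedComponentsWithStats(mask.astype(np.uint8)); return [(s[i].tolist(),c[i].round(1).tolist()) for i in range(1,n) if s[i,4]>=mn]
E
python3 - <<'E'
from m import *
R={"scene":(115,225,180,285),"side":(250,280,300,360)}
for n,(x0,y0,x1,y1) in R.items():
    im=cv2.imread(f"pics/{n}0.png"); c=im[y0:y1,x0:x1].astype(int); b,g,r=c[...,0],c[...,1],c[...,2]
    red=(r>90)&(g<0.4*r)&(b<0.45*r); top=red&(r>180)
    dark=(c.max(2)<75)
    for nm,m in(("red",red),("top",top),("dark",dark)): print(n,nm,[(s,[q[0]+x0,q[1]+y0]) for s,q in comps(m)])
a=[cv2.resize(cv2.imread(f"pics/{n}0.png")[y0:y1,x0:x1],None,fx=f,fy=f,interpolation=cv2.INTER_NEAREST) for (n,(x0,y0,x1,y1)),f in zip(R.items(),(6,6))]
h=max(x.shape[0] for x in a); a=[cv2.copyMakeBorder(x,0,h-x.shape[0],0,4,0) for x in a]
cv2.imwrite("pics/c0.png",np.hstack(a))
E
```

```text
scene red [([30, 11, 20, 15, 155], [154.8, 243.1]), ([25, 36, 4, 4, 12], [141.5, 262.5])]
scene top [([30, 11, 20, 15, 155], [154.8, 243.1]), ([25, 36, 4, 4, 12], [141.5, 262.5])]
scene dark []
side red [([12, 13, 19, 26, 346], [271.1, 305.1]), ([21, 53, 3, 6, 16], [272.0, 335.2])]
side top [([12, 13, 19, 24, 334], [271.1, 304.8]), ([21, 53, 3, 6, 16], [272.0, 335.2])]
side dark []
```

View pics/c0.png

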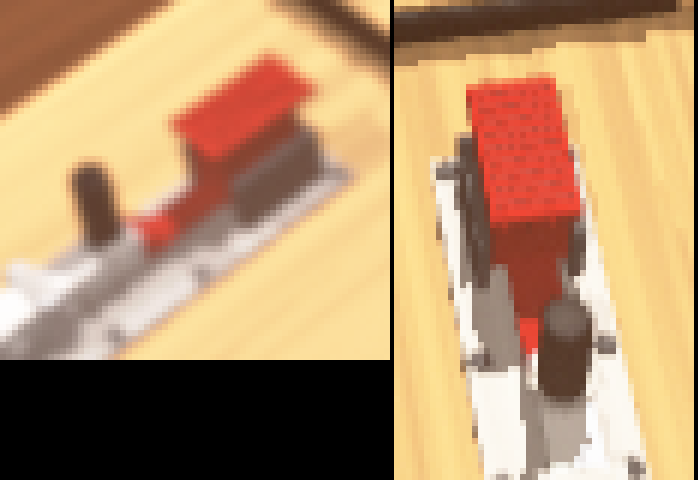

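The crop shows the thumb plate's four top corners and the knob top clearly in both views. I'll cast rays and check the results against the known heights and sizes.

```bash
python3 - <<'E'
from m import *
S=[(262.3,294.3),(276.7,293),(281,315.3),(265.7,317)]; C=[(143.8,245.8),(159.7,234.2),(168,239.7),(149.7,251.3)]
# side TL=-x far (left), TR=right far. 
for n,c,k in(("side",S,(279,332.7)),("scene",C,(129.7,253.3))):
    p=plane(n,c,.143); q=plane(n,[k],.158)[0]
    e=[np.linalg.norm(p[i]-p[(i+1)%4]).round(4) for i in range(4)]
    print(n,p[:,:2].round(4).tolist(),e,"ctr",p.mean(0).round(4),"knob",q.round(4),"d",(p.mean(0)-q).round(4),np.linalg.norm((p.mean(0)-q)[:2]).round(4))
def tri(a,b):
    o1,d1=ray("side",[a]);o2,d2=ray("scene",[b]);A=np.c_[d1[0],-d2[0]];t=np.linalg.lstsq(A,o2-o1,rcond=None)[0]
    x,y=o1+d1[0]*t[0],o2+d2[0]*t[1];return (x+y)/2,np.linalg.norm(x-y)
print(tri((279,332.7),(129.7,253.3)),tri(np.mean(S,0),np.mean(C,0)))
# chest edges / brush positions
for nm,uv,z in(("brush ends",[(226,288),(323,277)],.105),("jar",[(300,223)],.155),("block",[(238,236)],.14)): print(nm,plane("side",uv,z).round(3).tolist())
E
```

```text
side [[0.5137, -0.0264], [0.5387, -0.0257], [0.5401, -0.07], [0.5147, -0.0711]] [np.float64(0.0249), np.float64(0.0443), np.float64(0.0254), np.float64(0.0448)] ctr [ 0.5268 -0.0483  0.143 ] knob [ 0.5307 -0.11    0.158 ] d [-0.0039  0.0617 -0.015 ] 0.0618
scene [[0.52, -0.068], [0.5163, -0.0248], [0.5417, -0.0223], [0.5413, -0.0684]] [np.float64(0.0434), np.float64(0.0255), np.float64(0.0461), np.float64(0.0213)] ctr [ 0.5298 -0.0459  0.143 ] knob [ 0.5306 -0.1065  0.158 ] d [-0.0008  0.0606 -0.015 ] 0.0606
(array([ 0.53071997, -0.10774431,  0.15712496]), np.float64(0.003018621882798604)) (array([ 0.52715879, -0.04530635,  0.13935246]), np.float64(0.0017438985492763345))
brush ends [[0.452, 0.02, 0.105], [0.636, 0.031, 0.105]]
jar [[0.604, 0.127, 0.155]]
block [[0.481, 0.116, 0.14]]
```

Request:
step_arm(targets="0.2 0.02 -0.06 0.1 0 0 0.1; 0.2 0.4 -0.64 0.1 0 0 0.47; 0.2 0.4 -0.64 0.1 0 0 0.47; 0.2 0.4 -0.64 0.1 0 0 0.47; 0.2 0.4 -0.64 0.1 0 0 0.47; 0.2 0.4 -0.64 0.1 0 0 0.47; 0.2 0.4 -0.64 0.1 0 0 0.47; 0.2 0.4 -0.64 0.1 0 0 0.47; 0.2 0.4 -0.64 0.1 0 0 0.47; 0.2 0.4 -0.64 0.1 0 0 0.47")

```text
clock: 0.98
eef_pos: [0.3647, 0.1497, 0.2814]
tool_rot: [-0.017, 1.0, -0.0, 0.0]
ft_force: [0.7, 0.9, 0.3]
grip_width: 0.0514
grasp_force: 0.0
```

Request:
step_arm(targets="0.2 0.33 -0.484 -0.04 0 0 0; 0.2 0.33 -0.484 -0.04 0 0 0; 0.2 0.33 -0.484 -0.04 0 0 0; 0.2 0.33 -0.484 -0.04 0 0 0; 0.2 0.33 -0.484 -0.04 0 0 0; 0.2 0.33 -0.484 -0.04 0 0 0; 0.2 0.33 -0.484 -0.04 0 0 0; 0.2 0.33 -0.484 -0.04 0 0 0; 0.2 0.33 -0.484 -0.04 0 0 0; 0.2 0.33 -0.484 -0.04 0 0 0")

```text
clock: 1.82
eef_pos: [0.5282, -0.0895, 0.2606]
tool_rot: [-0.017, 1.0, 0.0, -0.001]
ft_force: [-0.1, 0.5, -0.3]
grip_width: 0.0514
grasp_force: 0.0
```

```bash
python3 - <<'E'
from h import *
o=bot.get_obs(); print(o["eef_pos"],o["tool_rot"],o["ft_force"],o["clock"])
k=K("wrist"); np.savez("pics/w1.npz",K=k[0],D=k[1],P=k[2]); im=snap("wrist","w1.png")
cv2.imwrite("pics/w1b.png",cv2.resize(im[:,:,::-1],(800,600)))
print(proj("wrist",[[.5305,-.108,.158],[.528,-.047,.143]],k))
E
```

```text
[ 0.52819153 -0.08947918  0.2605935 ] [-1.72957824e-02  9.99849823e-01  4.25846562e-04 -1.00314738e-03] [-0.09605824  0.50643321 -0.26489669] 1.8167
[[232.67194883 196.986459  ]
 [297.18900226 192.29308674]]
```

View pics/w1b.png

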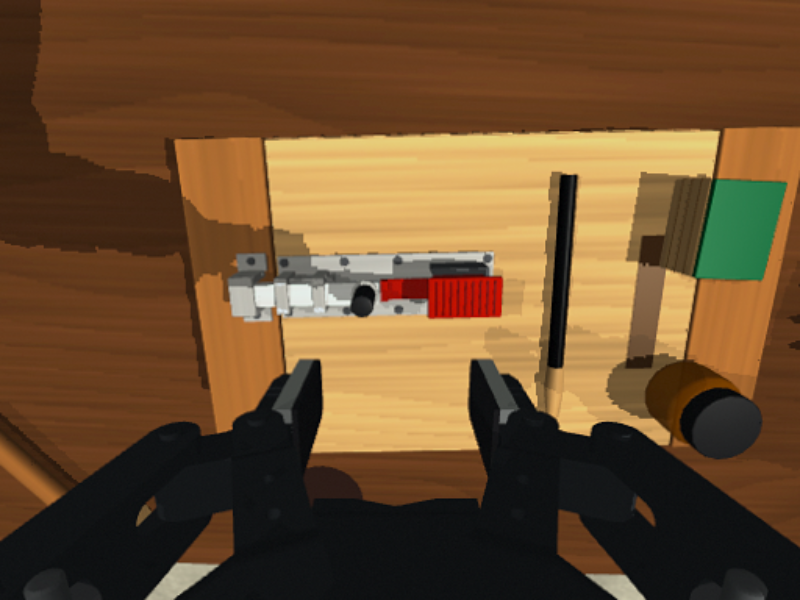

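The wrist view shows the knob top at native (232.5,194) and the plate centre at (297.7,190). Both agree with the predictions to 2–3 px, and the fingers straddle the bolt along its axis. I'll descend to just above the knob and look again.

Request:
step_arm(targets="0.21 0 -0.006 -0.07 0 0 0; 0.21 0 -0.006 -0.13 0 0 0; 0.21 0 -0.006 -0.17 0 0 0; 0.21 0 -0.006 -0.18 0 0 0; 0.21 0 -0.006 -0.18 0 0 0; 0.21 0 -0.006 -0.18 0 0 0")

```text
clock: 2.37
eef_pos: [0.5292, -0.0917, 0.1728]
tool_rot: [-0.018, 1.0, -0.0, 0.001]
ft_force: [-0.0, -0.2, 1.5]
grip_width: 0.0515
grasp_force: 0.0
```

```bash
python3 - <<'E'
from h import *
o=bot.get_obs(); print(o["eef_pos"],o["grip_width"],o["ft_force"],o["clock"])
a=snap("wrist","w2.png")[:,:,::-1]; b=snap("side","s2.png")[:,:,::-1]
c=cv2.resize(b[200:350,210:340],None,fx=3.5,fy=3.5,interpolation=cv2.INTER_CUBIC)
w=cv2.resize(a[120:300,120:400],(340,219))
w=cv2.resize(a[120:300,120:400],(345,222))
h=np.zeros((525,345,3),np.uint8);h[:222]=w
cv2.imwrite("pics/c2.png",np.hstack([c,h]))
e=o["eef_pos"]; print(proj("wrist",[[e[0],e[1],e[2]]]))
E
```

```text
[ 0.52916156 -0.09168118  0.17277355] 0.05147576207329802 [-0.02147739 -0.20555186  1.51168805] 2.3667
[[254.68431241 243.27766897]]
```

View pics/c2.png

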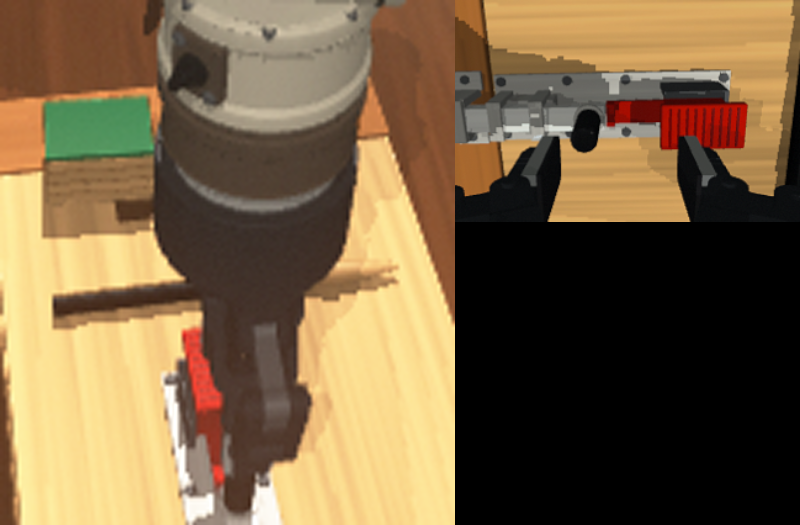

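```bash
python3 - <<'E'
from m import *
im=cv2.imread("pics/w2.png").astype(int); x0,y0=120,120
f=lambda vx,vy:(120+(vx-455)*280/345,120+vy*180/222)
print("knob top",plane("wrist",[f(583,143)],.158).round(4)); 
print("plate",plane("wrist",[f(661,108),f(746,102),f(747,147),f(662,149)],.143).round(4).tolist())
print("knob pred px",proj("wrist",[[.5295,-.108,.158]]),f(583,143))
E
```

```text
knob top [[ 0.5321 -0.1103  0.158 ]]
plate [[0.5174, -0.0708, 0.143], [0.5125, -0.0264, 0.143], [0.5381, -0.0223, 0.143], [0.5409, -0.0686, 0.143]]
knob pred px [[227.68170786 232.1219861 ]] (223.8840579710145, 235.94594594594594)
```

The closer view puts the knob at y ≈ -0.109, which leaves the rear finger only about 1.5 mm of clearance. I'll open a little more and descend stepwise.

Request:
step_arm(targets="0.31 0 -0.004 0 0 0 0; 0.31 0 -0.004 0 0 0 0; 0.31 0 -0.004 -0.02 0 0 0; 0.31 0 -0.004 -0.04 0 0 0; 0.31 0 -0.004 -0.05 0 0 0; 0.31 0 -0.004 -0.05 0 0 0; 0.31 0 -0.004 -0.05 0 0 0")

```text
clock: 3.05
eef_pos: [0.5281, -0.0945, 0.1453]
tool_rot: [-0.018, 1.0, 0.0, -0.001]
ft_force: [0.7, 0.5, 0.6]
grip_width: 0.0555
grasp_force: 0.0
```

Request:
step_arm(targets="0.31 0 0 -0.006 0 0 0; 0.31 0 0 -0.012 0 0 0; 0.31 0 0 -0.012 0 0 0; 0.31 0 0 -0.012 0 0 0")

```text
clock: 3.38
eef_pos: [0.5287, -0.0946, 0.1402]
tool_rot: [-0.018, 1.0, 0.0, -0.0]
ft_force: [-0.2, 0.4, 0.4]
grip_width: 0.0557
grasp_force: 0.0
```

Request:
step_arm(targets="0.31 0 0 -0.004 0 0 0; 0.31 0 0 -0.008 0 0 0; 0.31 0 0 -0.008 0 0 0; 0.31 0 0 -0.008 0 0 0")

```text
clock: 3.72
eef_pos: [0.5292, -0.0946, 0.1368]
tool_rot: [-0.018, 1.0, -0.0, 0.001]
ft_force: [0.7, 0.5, 2.6]
grip_width: 0.056
grasp_force: 1.5
```

Request:
step_arm(targets="0.31 0 0 -0.004 0 0 0; 0.31 0 0 -0.008 0 0 0; 0.31 0 0 -0.008 0 0 0; 0.31 0 0 -0.008 0 0 0")

```text
clock: 4.05
eef_pos: [0.5292, -0.0946, 0.1326]
tool_rot: [-0.018, 1.0, -0.0, 0.0]
ft_force: [-0.1, 0.8, 5.3]
grip_width: 0.056
grasp_force: 2.5
```

Request:
step_arm(targets="0.31 0 0 -0.004 0 0 0; 0.31 0 0 -0.006 0 0 0; 0.31 0 0 -0.006 0 0 0; 0.31 0 0 -0.006 0 0 0")

```text
clock: 4.38
eef_pos: [0.5292, -0.0946, 0.1299]
tool_rot: [-0.018, 1.0, -0.0, 0.001]
ft_force: [-0.2, 0.5, 7.0]
grip_width: 0.0556
grasp_force: 3.2
```

Request:
step_arm(targets="0.31 0 0 -0.003 0 0 0; 0.31 0 0 -0.003 0 0 0; 0.31 0 0 -0.003 0 0 0")

```text
clock: 4.63
eef_pos: [0.5293, -0.0945, 0.1296]
tool_rot: [-0.018, 1.0, 0.0, 0.001]
ft_force: [-3.1, 0.7, 12.5]
grip_width: 0.0558
grasp_force: 6.2
```

```bash
python3 - <<'E'
from h import *
a=snap("wrist","w3.png")[:,:,::-1]; b=snap("side","s3.png")[:,:,::-1];c=snap("scene","sc3.png")[:,:,::-1]
cv2.imwrite("pics/c3.png",np.hstack([cv2.resize(a[120:300,130:400],(450,300)),cv2.resize(c[210:310,90:206],(348,300),interpolation=cv2.INTER_CUBIC)]))
E
```

```text
(no output)
```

View pics/c3.png

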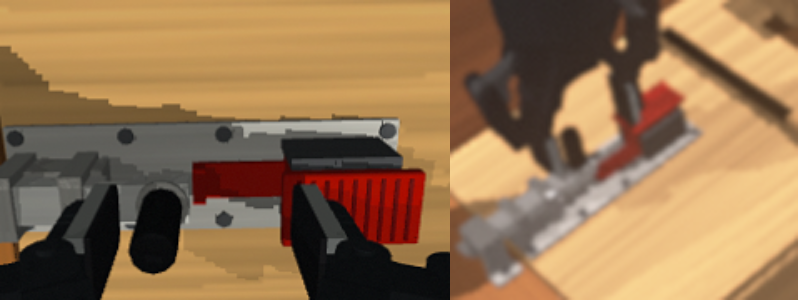

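The catch is at its stop (12.5 N). The view shows the front fingertip on the plate and the rear one just behind the knob. Now I'll push along the bolt.

Request:
step_arm(targets="0.31 0 0.006 0 0 0 0; 0.31 0 0.012 0 0 0 0; 0.31 0 0.018 0 0 0 0; 0.31 -0.001 0.024 0 0 0 0; 0.31 -0.001 0.03 0 0 0 0; 0.31 -0.001 0.03 0 0 0 0")

```text
clock: 5.28
eef_pos: [0.53, -0.0828, 0.1298]
tool_rot: [-0.017, 1.0, -0.004, 0.002]
ft_force: [0.0, -8.3, 9.3]
grip_width: 0.056
grasp_force: 5.2
```

Request:
step_arm(targets="0.31 0 0.006 0 0 0 0; 0.28 0 0.012 0 0 0 0; 0.25 -0.001 0.018 0 0 0 0; 0.22 -0.001 0.024 0 0 0 0; 0.2 -0.001 0.026 0.001 0 0 0; 0.2 -0.001 0.026 0.001 0 0 0")

```text
clock: 5.78
eef_pos: [0.5296, -0.0702, 0.1306]
tool_rot: [-0.016, 1.0, -0.004, 0.002]
ft_force: [-1.2, -9.6, 11.1]
grip_width: 0.0511
grasp_force: 6.1
```

Request:
step_arm(targets="0.2 0 0.006 0 0 0 0; 0.18 0 0.01 0 0 0 0; 0.16 0 0.014 0.001 0 0 0; 0.16 0 0.014 0.001 0 0 0; 0.16 0 0.014 0.001 0 0 0")

```text
clock: 6.2
eef_pos: [0.5294, -0.0634, 0.1309]
tool_rot: [-0.016, 1.0, -0.004, 0.002]
ft_force: [-0.3, -9.8, 11.4]
grip_width: 0.0492
grasp_force: 8.4
```

Request:
step_arm(targets="0.16 0 0.004 0 0 0 0; 0.16 0 0.008 0 0 0 0; 0.16 0 0.008 0 0 0 0; 0.16 0 0.008 0 0 0 0")

```text
clock: 6.53
eef_pos: [0.5294, -0.0633, 0.1308]
tool_rot: [-0.015, 1.0, -0.008, 0.002]
ft_force: [0.4, -21.3, 9.5]
grip_width: 0.0495
grasp_force: 14.9
```

The TCP stopped advancing and the force rose to 21 N, exactly where the end stop was expected. I'll check with a picture before letting the catch up.

```bash
python3 - <<'E'
from h import *
a=snap("wrist","w4.png")[:,:,::-1]; c=snap("scene","sc4.png")[:,:,::-1]
cv2.imwrite("pics/c4.png",np.hstack([cv2.resize(a[120:300,130:400],(450,300)),cv2.resize(c[210:310,90:206],(348,300),interpolation=cv2.INTER_CUBIC)]))
o=bot.get_obs(); print(o["eef_pos"],o["ft_force"])
E
```

```text
[ 0.52945596 -0.06322531  0.13084168] [ -0.93703169 -21.12660441  10.1054373 ]
```

View pics/c4.png

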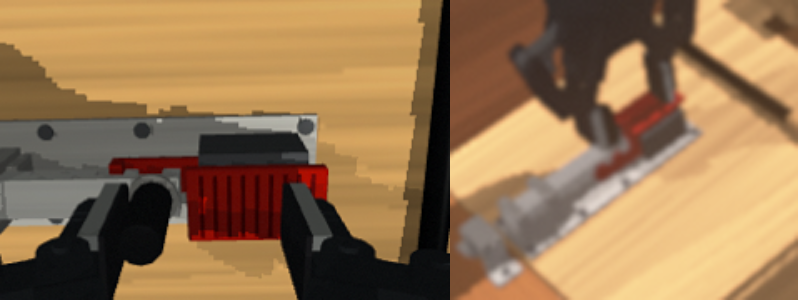

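The knob now sits right up against the thumb plate, so the bolt is fully back. I'll let the catch up by rising straight while still pushing lightly.

Request:
step_arm(targets="0.16 0 -0.003 0 0 0 0; 0.16 0 -0.003 0.008 0 0 0; 0.16 0 -0.003 0.016 0 0 0; 0.16 0 -0.003 0.024 0 0 0; 0.16 0 -0.003 0.03 0 0 0; 0.16 0 -0.003 0.03 0 0 0; 0.16 0 -0.003 0.03 0 0 0")

```text
clock: 7.22
eef_pos: [0.527, -0.063, 0.142]
tool_rot: [-0.016, 1.0, -0.006, -0.002]
ft_force: [1.6, -15.3, -4.8]
grip_width: 0.0496
grasp_force: 7.8
```

Now back off the knob by a few mm, rise, and look.

Request:
step_arm(targets="0.16 0 -0.006 0 0 0 0; 0.16 0 -0.012 0 0 0 0; 0.16 0 -0.014 0 0 0 0; 0.16 0 -0.014 0.02 0 0 0; 0.16 0 -0.014 0.06 0 0 0; 0.16 0 -0.014 0.12 0 0 0; 0.16 0 -0.014 0.2 0 0 0; 0.16 0 -0.014 0.24 0 0 0; 0.16 0 -0.014 0.24 0 0 0; 0.16 0 -0.014 0.24 0 0 0")

```text
clock: 8.05
eef_pos: [0.5287, -0.0637, 0.266]
tool_rot: [-0.018, 1.0, -0.0, 0.002]
ft_force: [0.3, 0.3, 0.1]
grip_width: 0.0493
grasp_force: 0.0
```

```bash
python3 - <<'E'
from h import *
o=bot.get_obs(); print(o["eef_pos"],o["ft_force"],o["clock"])
a=snap("wrist","w5.png")[:,:,::-1]; c=snap("side","s5.png")[:,:,::-1]; d=snap("scene","sc5.png")[:,:,::-1]
cv2.imwrite("pics/c5.png",np.hstack([cv2.resize(a[100:340,100:420],(400,300)),cv2.resize(d[170:310,80:266],(398,300),interpolation=cv2.INTER_CUBIC)]))
E
```

```text
[ 0.52874558 -0.0636741   0.26602585] [0.29987688 0.27362181 0.13653057] 8.05
```

View pics/c5.png

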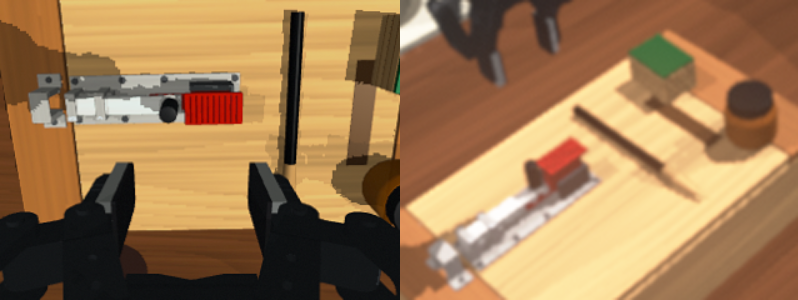

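The bolt is out of the keeper, the knob stands next to the raised plate, and the hand is clear. One numeric check, then hand in if it agrees.

```bash
python3 - <<'E'
from m import *
k=plane("wrist",[(234.4,191)],.158)[0]; print("knob",k.round(4),"travel",k[1]+.109)
for n,(x0,y0,x1,y1) in {"scene":(115,225,180,285),"side":(250,280,300,360)}.items():
  for f in("0","5"):
    im=cv2.imread(f"pics/{ {'scene':'scene' if f=='0' else 'sc','side':'side' if f=='0' else 's'}[n]}{f}.png")[y0:y1,x0:x1].astype(int); b,g,r=im[...,0],im[...,1],im[...,2]
    print(n,f,[x for x in comps((r>180)&(g<.4*r)&(b<.45*r),60)])
print("9mm =",proj("scene",[[.528,-.047,.143],[.528,-.047,.134]]).round(1).tolist())
E
```

```text
knob [ 0.524  -0.0809  0.158 ] travel 0.02811459820403507
scene 0 [([30, 11, 20, 15, 155], [39.8, 18.1])]
scene 5 [([30, 11, 20, 15, 154], [39.8, 18.0])]
side 0 [([12, 13, 19, 24, 334], [21.1, 24.8])]
side 5 [([12, 13, 19, 25, 321], [20.9, 24.4])]
9mm = [[154.4, 242.5], [155.1, 245.6]]
```

The plate is back at its original height and the knob has travelled 28 mm.

```bash
python3 -c "
from workcell import bot
print(bot.job_done())"
```

```text
the job is handed in; nothing more can be done
None
```

The job is handed in: the images put the bolt about 28 mm back with the catch sprung up again, the hand is clear, and I saw nothing else disturbed; the hand-in returned no verdict.

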